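# Tighten the brew group's screen bolt with the click wrench

## Task

Two upturned brew groups stand on the cafe counter, each with a wrench set on its centre bolt. Take the one with the click wrench (the rubber-gripped wrench with a pivot just behind its head, not the plain flat steel wrench): swing its handle clockwise, seen from above, until the bolt comes to its stop and the handle then breaks over at the pivot, to a plain bend of about 20 degrees. Do not fold it on to the end of its travel; let go and leave the bent wrench on the bolt, and do not turn the plain wrench.

Things in the scene. Friction and masses are not known exactly. Their poses are not given: they have to be found in the camera images.
- click_grip (a point): Centre of the click wrench's black rubber grip, a level bar 26 mm thick, 110 mm long, centre line 115 mm above the counter. x axis: along the handle towards the head; z up. While straight, the upright pivot is 130 mm and the bolt's upright axis 180 mm along +x, the free end 68 mm along -x. Shaft to the pivot: 16 mm thick. Loose parts under 20 mm high may lie below. It cannot be lifted off.
- bolt (a joint): Turn of the click wrench's head and bolt, rad, growing clockwise from above. Starts at 0 to 0.35, firm stop at 0.55 (fully home). Steady friction 0.5 N m (3 N at the grip); stays where left. Below the head is the brew group: a steel drum 108 mm across, top 82 mm above the counter, on a black foot 124 mm across.
- breaker (a joint): Bend of the click wrench at its pivot (dark round joint with brass pin, 50 mm from the bolt's axis), rad: 0 straight, growing as the handle swings clockwise, end of travel 0.75. Stays straight while the bolt runs; with the bolt on its stop it gives way at 1.4 N m (11 N sideways at the grip), bends on at that same torque and stays where left. About 0.35 (20 degrees) is wanted.
- plain_wrench (a joint): Turn of the plain one-piece flat steel wrench (180 mm long, no grip, no pivot) on the other, identical brew group, rad, 0 at the start, clockwise positive. It points away from the robot, 115 mm above the counter, and turns if pushed: leave it alone.
Mind the look-alikes: they are no part of the job. Leave any green look-alike of the part that bears plain_wrench alone.

How it is judged:
By the outcome, as a careful person would: the job done as asked, in the order asked, and still so for the second after the job is handed in, with the robot touching nothing.
It also fails if it takes over 38 s, if anything falls off the work surface, if the arm or the gripper's body presses on something with over 40 N, if the wrist force passes 120 N, or if a joint passes its speed limit or range.

## Robot

A 6-joint arm with a two-finger parallel gripper is mounted at the origin on the work surface. World frame = base frame: x ahead of the robot, y to its left, z up, the work surface at z = 0. Lengths are in m, angles in degrees, forces in N, time in s.
With the tool pointing down it reaches from about 0.35 to 0.875 m from the base axis. Payload 4.2 kg.
Tool frame: the origin (TCP) lies on the centre line of the jaws, within the pads' length; the fingertips stand 8 mm ahead of it and the grasp point (between the pads) lies 11 mm behind it; z points along the fingers, y is the direction in which the jaws open and shut (so a half turn about z gives the same grasp; the last joint's range is limited). The gripper opens to 87 mm and grips with 3 to 60 N. Pads are 19 mm wide; open, the fingers measure 117 mm over their backs; the gripper's body (75 mm by 190 mm) begins 51 mm behind the grasp point.
Start: joints at [-48.552, 22.042, 0.453, 0, -68.411, -14.817], TCP at [0.28, -0.559, 0.231] pointing down, gripper open.
Joint ranges: [-179.83, 179.83], [-69.29, 118.12], [-61.27, 80.66], [-181.25, 117.63], [-171.15, -9.14], [-177.46, 177.46]. Speed limits (degrees/s): [159.86, 159.86, 180, 180, 180, 180].

## Interface

Orientations are given as a 3x3 rotation matrix whose columns are the frame's x, y, z axes.
In Python, from station import sense, capture, finish_job, recognise gives the robot as it stands.
- The arm moves only by the tool apply_moves, never from a script. Its argument "plan" is a list that holds one entry, the list of rows, each a list of 7 numbers: the opening in per cent of the stroke, from 0 (shut) to 100 (fully open), then the shift along the world's x, y, z in units of 25 mm (1.0 is 25 mm), then the turn, a rotation vector about the world's x, y, z in rad. A call has 1 to 12 rows; each row shifts and turns the pose as measured when the row begins; what a row does not reach is not made up. A row lasts 1/12 s, in which the tool goes at most 41.7 mm and 7.16 degrees, less where a joint would pass 70% of its speed; a pose out of reach is approached as far as the arm can. A call is refused whole if a number of a shift passes 1 or a number of a turn 0.125, either way. A call with a gripper value outside its range is refused whole. The fingers move at their own pace and stop on an object; the grip force is fixed at half the most. Time passes only in rows, so rows that do not move let the fingers close. It gives the time, the measured TCP pose, the force and the opening at its end, in the units of the state.
- sense(): the state, without advancing time (a new reading comes with each control period).
- capture(name): name is "scene" or "top" or "wrist"; returns a dict with "pixels" (480x640x3 uint8, red, green, blue), "depth" (480x640 float32, m along the optical axis (not along the pixel's ray), 0 where there is no reading), "mtx" (3x3 intrinsics, pixels), "distortion" ([k1, k2, p1, p2, k3] as OpenCV has them; the pictures are not rectified), "R" (3x3) and "t" (3): a world point X has camera coordinates R X + t; the wrist camera has in their place "mount" (4x4, takes a point from camera to tool coordinates, whose origin is the TCP and whose axes are the flange's). Camera axes: x right, y down, z forward; pixel columns grow to the right and rows downward; lengths in m; the calibration is good to about 2 mm. A picture is of the moment at which its call begins: read the wrist's pose just before it.
- finish_job(): hands the job in, once; it reports no verdict.
Trained networks look in a picture, given as the dict that the camera call returned (one of the last four; its "shot" number tells which), for a name from the list of things; names that differ only in an ending like _2 or _b are one class to them, and where a whole thing is asked for, a point or a joint stands for the part that bears it (a point fixed in the world has none). Each returns a list of dicts, best first, with "score" (0 to 1); they miss things now and then, are a little off and sometimes report something else, mostly with a low value. They report only what shows in the picture. A call takes as long as a camera call. They do not tell look-alikes from the thing itself.
- recognise(label, picture): "at" ([x, y, z] in m, in the coordinates of the camera as it stood for that picture, good to about 4 mm: the middle of the surface that is visible of it).
The state is a dict: "time_s": time; "joints": joint angles; "joint_velocities": joint speeds; "effort": joint torques, N m; "tcp_pos": TCP position; "ee_rot": TCP orientation; "wrist_force": force on the tool from outside, world axes, zero at the start; "moment": the same for the moment, N m; "gripper_width": opening from 0.0 (shut) to 1.0 (fully open).
Only numpy, scipy, OpenCV 4.12 (cv2) and the standard library are available. Lean on these libraries where they do the work, as an engineer would, in place of code of your own. Each camera call takes 0.05 s, during which the arm holds its last target.

## Working session

There is one attempt and no reset: what is moved stays moved. The work goes in short steps, Python scripts to look and compute and a tool call to move; the robot and the scene stay as the last step left them, time stands still between calls to the robot, and variables do not carry over. Pictures are saved under pics/ and viewed, and the job is handed in when it is done.

Besides the shell and the picture viewer there is one more tool, called after "Request:" as name(argument=value, ...), one argument or row to a line, values as JSON. apply_moves: Moves the arm, as the interface text tells. Its arguments: {"type":"object","properties":{"plan":{"type":"array","items":{"type":"array","items":{"type":"array","items":{"type":"number"}}}}},"required":["plan"]}

```bash
mkdir -p pics; cat > h.py <<'E'
import numpy as np, cv2
from station import *
def save(n,p): cv2.imwrite('pics/'+n,cv2.cvtColor(p,cv2.COLOR_RGB2BGR))
def world(c,at): return c['R'].T@(np.array(at)-np.array(c['t']))
def px(c,X):
    p,_=cv2.projectPoints(np.array(X,float).reshape(-1,3),cv2.Rodrigues(np.array(c['R']))[0],np.array(c['t'],float),np.array(c['mtx']),np.array(c['distortion']));return p[:,0]
def ray(c,uv,z):
    n=cv2.undistortPoints(np.array(uv,float).reshape(-1,1,2),np.array(c['mtx']),np.array(c['distortion']))[:,0]
    R=np.array(c['R']);t=np.array(c['t']);C=-R.T@t
    d=np.c_[n,np.ones(len(n))]@R
    return C+d*((z-C[2])/d[:,2])[:,None]
E
python3 - <<'E'
from h import *
for n in ['scene','top']:
    c=capture(n);c['R']=np.array(c['R']);save(n+'0.png',c['pixels'])
    for l in ['click_grip','bolt','breaker','plain_wrench']:
        for r in recognise(l,c): 
            w=world(c,r['at']);print(n,l,round(r['score'],2),w.round(3),px(c,w).round(0))
print(sense())
E
```

```text
scene click_grip 0.73 [0.545 0.099 0.128] [[392. 292.]]
scene bolt 0.95 [0.59  0.134 0.124] [[397. 320.]]
scene breaker 0.63 [0.541 0.092 0.125] [[389. 290.]]
scene plain_wrench 0.69 [ 0.723 -0.099  0.121] [[257. 320.]]
scene plain_wrench 0.68 [ 0.391 -0.385  0.121] [[232. 144.]]
top click_grip 0.56 [0.527 0.092 0.122] [[224. 205.]]
top bolt 0.58 [0.565 0.118 0.123] [[213. 188.]]
top breaker 0.62 [0.528 0.091 0.123] [[224. 205.]]
top plain_wrench 0.92 [ 0.389 -0.391  0.12 ] [[451. 276.]]
top plain_wrench 0.67 [ 0.707 -0.099  0.115] [[316. 126.]]
{'time_s': 0.5, 'joints': array([-4.85509600e+01,  2.20418537e+01,  4.49335852e-01, -2.96925671e-03,
       -6.84119968e+01, -1.48168942e+01]), 'joint_velocities': array([-0.11694317, -0.01421863, -0.03319816,  0.02205793,  0.01803103,
        0.00783109]), 'effort': array([ 1.15221019e-04, -3.90073228e+01,  1.87447268e+01,  4.22079116e+00,
        1.50216889e-02, -3.50039511e-05]), 'tcp_pos': array([ 0.28016689, -0.55862407,  0.23051802]), 'ee_rot': array([[-8.93911429e-01, -4.48243637e-01, -1.60394723e-05],
       [-4.48243636e-01,  8.93911424e-01,  9.09586152e-05],
       [-2.64337529e-05,  8.84985370e-05, -9.99999996e-01]]), 'wrist_force': array([-0.05500083,  0.18655501,  0.25822821]), 'moment': array([-0.02792217,  0.01568781,  0.01228332]), 'gripper_width': 0.9975528002845113}
```

View pics/scene0.png

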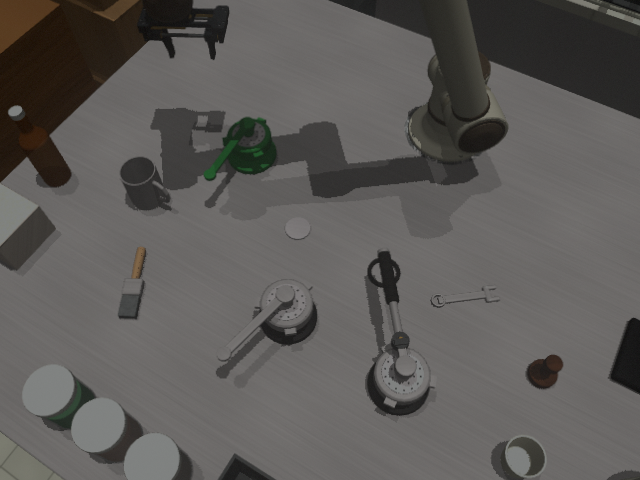

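View pics/top0.png

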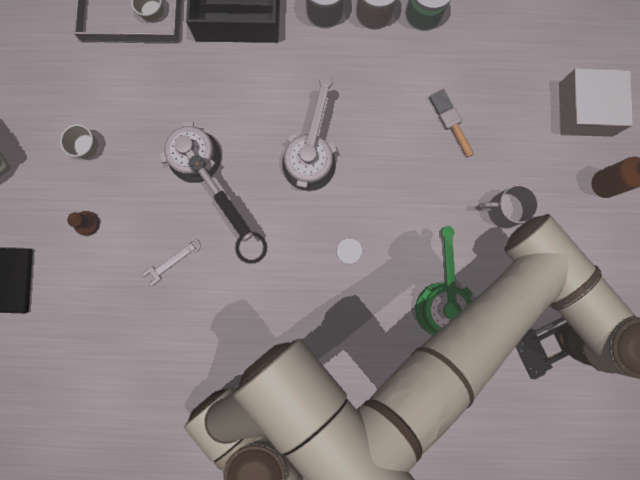

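```bash
python3 - <<'E'
import cv2
i=cv2.imread('pics/top0.png');cv2.imwrite('pics/topc.png',cv2.resize(i[120:310,150:350],None,fx=4,fy=3.15*4/3.15)[:600*2][:,:].copy()[:600] if 0 else cv2.resize(i[130:280,140:340],None,fx=4,fy=4))
E
```

```text
(no output)
```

View pics/topc.png

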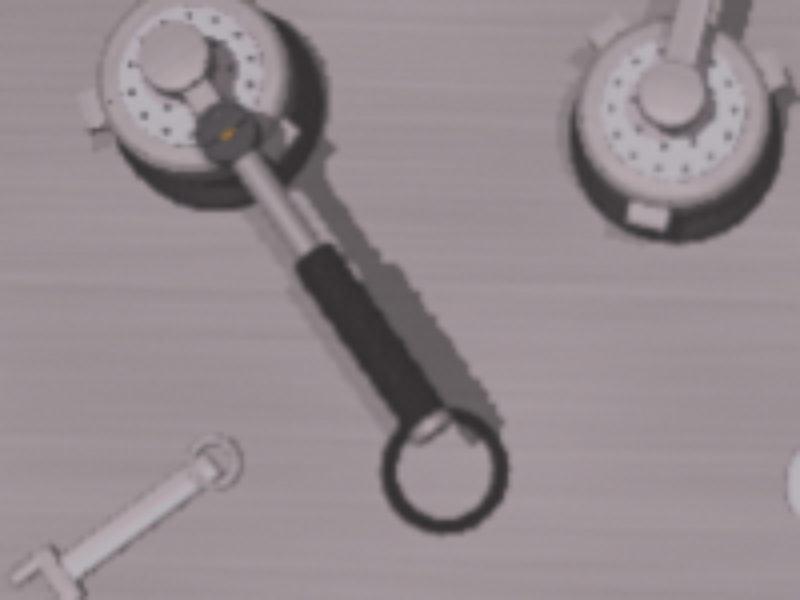

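```bash
python3 - <<'E'
from h import *
c=capture('top')
f=lambda u,v,z:ray(c,[[140+u/4,130+v/4]],z)[0]
head=f(175,55,.135);pv=f(229,132,.13);g1=f(316,258,.128);g2=f(422,415,.128)
print(head,pv,g1,g2,np.linalg.norm(g1-g2),np.linalg.norm(pv-head),np.linalg.norm((g1+g2)/2-pv))
D=c['depth']
for n,u,v in [('head',175,55),('piv',229,132),('grip',370,335)]: 
    uv=(140+u/4,130+v/4);d=D[int(uv[1]),int(uv[0])]
    n2=cv2.undistortPoints(np.array([[uv]]),np.array(c['mtx']),np.array(c['distortion']))[0,0]
    print(n,world({'R':np.array(c['R']),'t':c['t']},[n2[0]*d,n2[1]*d,d]))
d=g1-g2;print(np.degrees(np.arctan2(d[1],d[0])))
# all points with z 0.118..0.14 dark
K=np.array(c['mtx']);v,u=np.mgrid[130:280,150:270];uv=np.stack([u.ravel(),v.ravel()],1).astype(float)
n2=cv2.undistortPoints(uv[:,None],K,np.array(c['distortion']))[:,0];d=D[v.ravel(),u.ravel()]
W=(np.c_[n2*d[:,None],d]-np.array(c['t']))@np.array(c['R'])
dark=c['pixels'][v.ravel(),u.ravel()].max(1)<70
m=dark&(W[:,2]>.11)&(W[:,2]<.14)&(W[:,0]<pv[0]-.05)
P=W[m];print(m.sum(),P.mean(0),P[:,2].min(),P[:,2].max()); q=P[:,:2]-P[:,:2].mean(0);U,S,V=np.linalg.svd(q,full_matrices=False);print(V[0],np.ptp(q@V[0]),np.ptp(q@V[1]),np.degrees(np.arctan2(V[0,1],V[0,0])))
E
```

```text
[0.6560936  0.18153483 0.135     ] [0.61593786 0.15164813 0.13      ] [0.54937058 0.10260908 0.128     ] [0.46715254 0.04332106 0.128     ] 0.10136506158832893 0.05030604867362401 0.13337619121924962
head [0.65900442 0.18428865 0.12309212]
piv [0.61640271 0.15210155 0.12781338]
grip [0.50914313 0.07259888 0.12617075]
35.79564362868608
550 [0.50978928 0.07486538 0.12463441] 0.11113427847465494 0.1333375553125809
[-0.8041443  -0.59443414] 0.1071975451003114 0.025817088892513267 -143.52769648845623
```

Candidates in the top view:
- The wrench at (183,143) to (246,234) has a black grip and a dark pivot with a brass pin. This is the click wrench.
- The wrench at (309,155) to (323,85) is flat one-piece steel. This is the plain wrench.
- The green one at (447,235) is a look-alike.

The crop confirms the click wrench. Its grip centre is (0.510, 0.074) and the handle axis is at 36°. The pivot comes out at 0.133 m from the grip centre and the grip is 26 mm thick, which agrees with the description. Clockwise moves the grip along (-0.59, +0.81), so I'll approach from the -y side.

Request:
apply_moves(
  plan=[
    [[0,0.43,1,0,0,0,0],[0,0.43,1,0,0,0,0],[0,0.43,1,0,0,0,0],[0,0.43,1,0,0,0,0],[0,0.43,1,0,0,0,0],[0,0.43,1,0,0,0,0],[0,0.43,1,0,0,0,0],[0,0.43,1,0,0,0,0],[0,0.43,1,0,0,0,0],[0,0.43,1,0,0,0,0],[0,0.43,1,0,0,0,0],[0,0.43,1,0,0,0,0]],
  ],
)

```text
time_s: 1.55
tcp_pos: [0.4107, -0.2498, 0.2306]
ee_rot: [[-0.898, -0.439, 0.003], [-0.439, 0.898, -0.002], [-0.001, -0.003, -1.0]]
wrist_force: [0.8, -0.3, 0.7]
gripper_width: 0.171
```

Request:
apply_moves(
  plan=[
    [[0,0.45,1,0,0,0,0],[0,0.45,1,0,0,0,0],[0,0.45,1,0,0,0,0],[0,0.45,1,0,0,0,0],[0,0.45,1,0,0,0,0],[0,0.45,1,0,0,0,0],[0,0.45,1,0,0,0,0],[0,0.45,1,0,0,0,0],[0,0.45,1,0,0,0,0],[0,0.45,1,0,0,0,0],[0,0.2,0.3,0,0,0,0],[0,0,0,0,0,0,0]],
  ],
)

```text
time_s: 2.55
tcp_pos: [0.534, 0.0261, 0.2342]
ee_rot: [[-0.895, -0.446, 0.012], [-0.446, 0.895, -0.001], [-0.01, -0.007, -1.0]]
wrist_force: [-0.8, 0.0, 0.2]
gripper_width: 0.003
```

Request:
apply_moves(
  plan=[
    [[0,0,0,-0.85,0,0,0],[0,0,0,-0.85,0,0,0],[0,0,0,-0.85,0,0,0],[0,0,0,-0.85,0,0,0],[0,0,0,-0.85,0,0,0],[0,0,0,-0.8,0,0,0],[0,0,0,-0.3,0,0,0],[0,0,0,0,0,0,0]],
  ],
)

```text
time_s: 3.22
tcp_pos: [0.5318, 0.0194, 0.0987]
ee_rot: [[-0.897, -0.442, 0.017], [-0.442, 0.897, -0.001], [-0.015, -0.009, -1.0]]
wrist_force: [0.6, -0.1, -0.6]
gripper_width: 0.005
```

```bash
python3 - <<'E'
from h import *
for n in ['scene','top']:
    c=capture(n);save(n+'1.png',c['pixels'])
    p=c['pixels'][230:440,290:490] if n=='scene' else c['pixels'][120:270,140:340]
    save(n+'1c.png',cv2.resize(p,None,fx=2.8 if n=='scene' else 3,fy=2.8 if n=='scene' else 3))
E
```

```text
(no output)
```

View pics/scene1c.png

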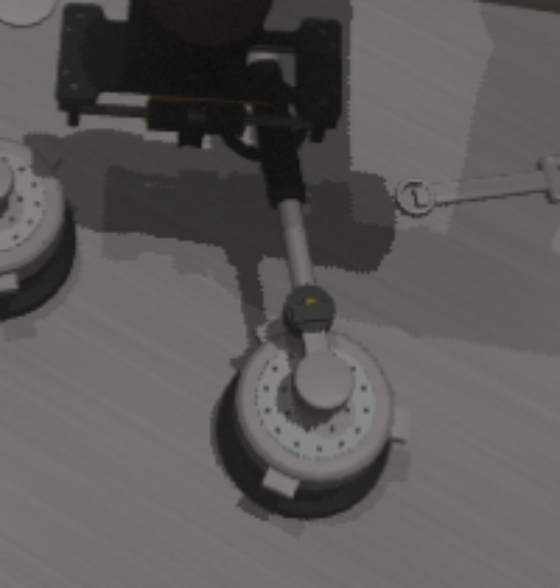

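View pics/top1.png

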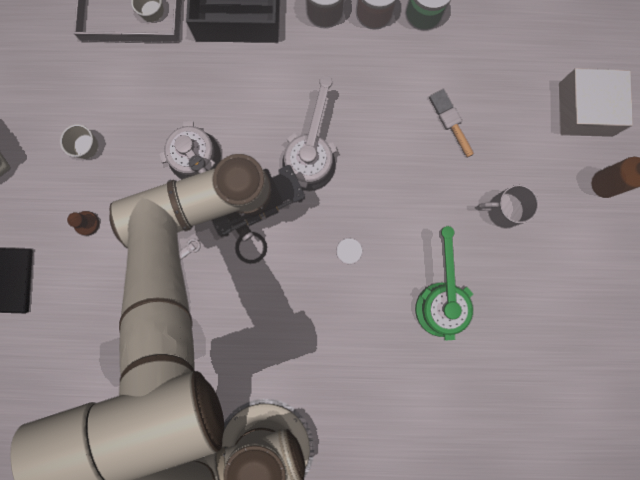

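Request:
apply_moves(
  plan=[
    [[0,-0.19,0.26,0.05,0,0,0],[0,-0.19,0.26,0.05,0,0,0],[0,-0.19,0.26,0.05,0,0,0],[0,-0.19,0.26,0.05,0,0,0],[0,-0.19,0.26,0,0,0,0]],
  ],
)

```text
time_s: 3.73
tcp_pos: [0.5105, 0.0546, 0.1112]
ee_rot: [[-0.897, -0.441, 0.03], [-0.441, 0.897, 0.002], [-0.028, -0.011, -1.0]]
wrist_force: [1.1, -3.3, -2.1]
gripper_width: 0.004
```

Request:
apply_moves(
  plan=[
    [[0,-0.17,0.27,-0.1,0,0.015,0],[0,-0.16,0.28,-0.1,0,0.015,0],[0,-0.15,0.28,-0.1,0,0.005,0]],
  ],
)

```text
time_s: 3.98
tcp_pos: [0.4971, 0.0775, 0.1056]
ee_rot: [[-0.896, -0.444, -0.005], [-0.444, 0.896, 0.002], [0.004, 0.003, -1.0]]
wrist_force: [1.8, -2.4, 1.6]
gripper_width: 0.006
```

Request:
apply_moves(
  plan=[
    [[0,-0.13,0.29,0,0,0,0],[0,-0.12,0.29,0,0,0,0]],
  ],
)

```text
time_s: 4.15
tcp_pos: [0.4896, 0.0921, 0.1049]
ee_rot: [[-0.896, -0.444, -0.008], [-0.444, 0.896, -0.002], [0.008, 0.002, -1.0]]
wrist_force: [3.2, -11.1, 1.8]
gripper_width: 0.005
```

```bash
cat > meas.py <<'E'
from h import *
import sys
tag=sys.argv[1]
s=sense();print(s['time_s'],s['tcp_pos'].round(4),s['wrist_force'].round(1))
for n in ['scene','top']:
    c=capture(n)
    x0,y0,w,h,f=(350,240,100,160,3.7) if n=='scene' else (150,110,130,130,4.5)
    save(n+tag+'.png',cv2.resize(c['pixels'][y0:y0+h,x0:x0+w],None,fx=f,fy=f,interpolation=cv2.INTER_CUBIC))
    # brass pin
    hsv=cv2.cvtColor(c['pixels'],cv2.COLOR_RGB2HSV)
    m=np.zeros(hsv.shape[:2],bool);m[y0:y0+h,x0:x0+w]=True
    m&=(hsv[...,1]>110)&(hsv[...,0]>8)&(hsv[...,0]<30)&(hsv[...,2]>60)
    v,u=np.nonzero(m)
    if len(u): 
        wgt=hsv[v,u,1].astype(float);uv=[(u*wgt).sum()/wgt.sum(),(v*wgt).sum()/wgt.sum()]
        print(n,'pin',len(u),uv,ray(c,[uv],.128)[0].round(4))
E
python3 meas.py 2
```

```text
4.15 [0.4896 0.0921 0.1049] [  3.2 -11.1   1.8]
scene pin 3 [np.float64(406.02211302211305), np.float64(337.0)] [0.6138 0.1637 0.128 ]
top pin 4 [np.float64(191.26254826254825), np.float64(165.77992277992277)] [0.6101 0.1646 0.128 ]
```

View pics/scene2.png

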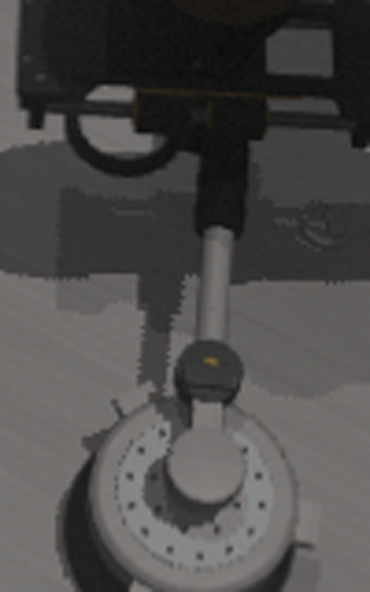

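View pics/top2.png

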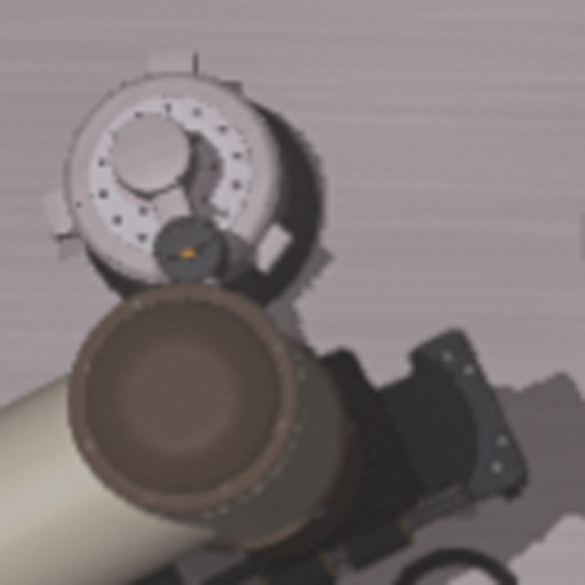

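Request:
apply_moves(
  plan=[
    [[0,-0.12,0.25,0,0,0,0],[0,-0.1,0.25,0,0,0,0],[0,-0.08,0.25,0,0,0,0]],
  ],
)

```text
time_s: 4.5
tcp_pos: [0.4822, 0.1086, 0.1051]
ee_rot: [[-0.896, -0.444, -0.009], [-0.444, 0.896, -0.01], [0.012, -0.005, -1.0]]
wrist_force: [3.9, -9.7, 1.9]
gripper_width: 0.007
```

```bash
python3 meas.py 3
```

```text
4.5 [0.4822 0.1086 0.1051] [ 3.9 -9.7  1.9]
scene pin 3 [np.float64(406.0320987654321), np.float64(337.0)] [0.6138 0.1637 0.128 ]
top pin 4 [np.float64(191.2707930367505), np.float64(165.77562862669245)] [0.6101 0.1646 0.128 ]
```

View pics/scene3.png

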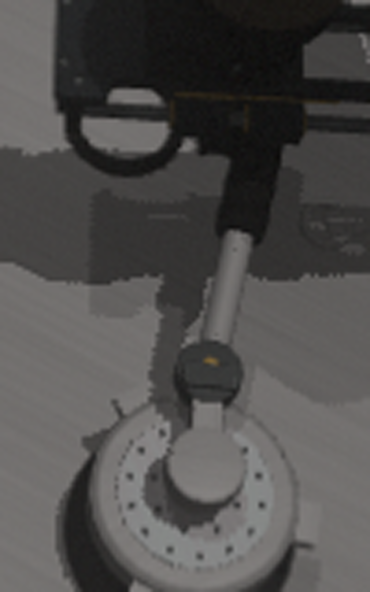

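Request:
apply_moves(
  plan=[
    [[0,-0.06,0.26,0,0,0,0],[0,-0.05,0.26,0,0,0,0],[0,-0.04,0.24,0,0,0,0]],
  ],
)

```text
time_s: 4.85
tcp_pos: [0.4773, 0.1242, 0.1049]
ee_rot: [[-0.896, -0.444, -0.013], [-0.444, 0.896, -0.019], [0.02, -0.011, -1.0]]
wrist_force: [4.1, -9.7, 3.3]
gripper_width: 0.007
```

```bash
python3 meas.py 4
```

```text
4.85 [0.4773 0.1242 0.1049] [ 4.1 -9.7  3.3]
scene pin 3 [np.float64(406.0223325062035), np.float64(337.0)] [0.6138 0.1637 0.128 ]
top pin 4 [np.float64(191.2621359223301), np.float64(165.78252427184466)] [0.6101 0.1646 0.128 ]
```

View pics/scene4.png

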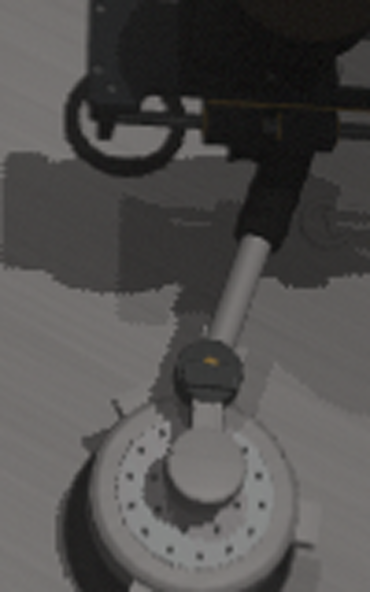

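```bash
python3 - <<'E'
from h import *
c=capture('scene')
def a(p,q,z1=.128,z2=.123):
    P=ray(c,[p],z1)[0];Q=ray(c,[q],z2)[0];d=Q-P
    return P.round(4),Q.round(4),np.linalg.norm(d),np.degrees(np.arctan2(d[1],d[0]))%360
S=lambda u,v:(350+u/3.7,240+v/3.7)
T=lambda u,v:(290+u/2.8,230+v/2.8)
print('init handle',a(T(310,301),T(289,197)), 'head',a(T(323,380),T(310,301),.13,.128))
print('stop',a(S(210,362),S(218,231)),'head',a(S(205,465),S(210,362),.13,.128))
print('3',a(S(210,362),S(239,235)))
print('4',a(S(210,362),S(257,240)))
E
```

```text
init handle (array([0.6197, 0.1556, 0.128 ]), array([0.5567, 0.109 , 0.123 ]), np.float64(0.07847224410138733), np.float64(216.53983701224607)) head (array([0.6648, 0.1871, 0.13  ]), array([0.6197, 0.1556, 0.128 ]), np.float64(0.05505422832787098), np.float64(214.88860325372093))
stop (array([0.6146, 0.1656, 0.128 ]), array([0.5454, 0.1373, 0.123 ]), np.float64(0.07495125163888193), np.float64(202.3012183338799)) head (array([0.6647, 0.1871, 0.13  ]), array([0.6146, 0.1656, 0.128 ]), np.float64(0.054511815716853124), np.float64(203.19145597249195))
3 (array([0.6146, 0.1656, 0.128 ]), array([0.542 , 0.1478, 0.123 ]), np.float64(0.07497412992520802), np.float64(193.81960835527386))
4 (array([0.6146, 0.1656, 0.128 ]), array([0.5398, 0.1571, 0.123 ]), np.float64(0.07543261617785672), np.float64(186.4781953286226))
```

Request:
apply_moves(
  plan=[
    [[0,-0.03,0.24,0,0,0,0],[0,-0.02,0.2,0,0,0,0]],
  ],
)

```text
time_s: 5.17
tcp_pos: [0.4754, 0.1327, 0.1049]
ee_rot: [[-0.896, -0.444, -0.016], [-0.443, 0.896, -0.025], [0.025, -0.016, -1.0]]
wrist_force: [3.9, -10.4, 2.2]
gripper_width: 0.008
```

```bash
python3 meas.py 5
```

```text
5.1667 [0.4754 0.1327 0.1049] [  3.9 -10.4   2.2]
scene pin 3 [np.float64(406.0344827586207), np.float64(337.0)] [0.6138 0.1637 0.128 ]
top pin 4 [np.float64(191.2629558541267), np.float64(165.77735124760076)] [0.6101 0.1646 0.128 ]
```

View pics/scene5.png

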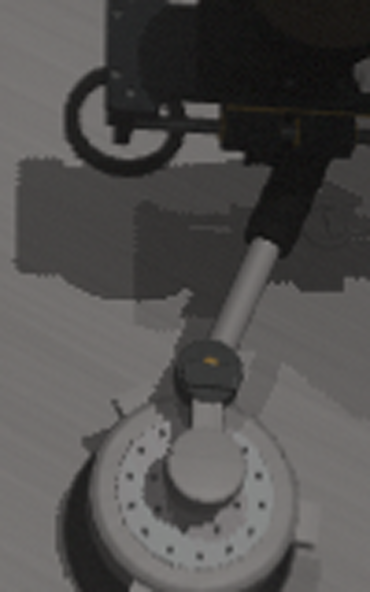

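The pin has stayed put and the bend is close to 20°. I'll back off and lift clear.

Request:
apply_moves(
  plan=[
    [[0,0,-0.2,0,0,0,0],[0,0,-0.5,0,0,0,0],[0,0,-0.6,0,0,0,0],[0,0,-0.3,0,0,0,0],[0,0,0,0.6,0,0,0],[0,0,0,1,0,0,0],[0,0,0,1,0,0,0],[0,0,0,1,0,0,0],[0,0,0,1,0,0,0],[0,0,0,0.5,0,0,0]],
  ],
)

```text
time_s: 6.1
tcp_pos: [0.469, 0.0903, 0.2305]
ee_rot: [[-0.897, -0.44, -0.03], [-0.44, 0.898, -0.024], [0.037, -0.009, -0.999]]
wrist_force: [0.4, 0.6, 0.3]
gripper_width: 0.008
```

Request:
apply_moves(
  plan=[
    [[0,-0.2,-1,0,0,0,0],[0,-0.3,-1,0,0,0,0],[0,-0.3,-1,0,0,0,0],[0,-0.3,-1,0,0,0,0],[0,-0.3,-1,0,0,0,0],[0,-0.3,-1,0,0,0,0],[0,-0.3,-1,0,0,0,0],[0,-0.3,-1,0,0,0,0],[0,-0.3,-1,0,0,0,0],[0,-0.3,-1,0,0,0,0],[0,0,-0.3,0,0,0,0],[0,0,0,0,0,0,0]],
  ],
)

```text
time_s: 7.1
tcp_pos: [0.3924, -0.174, 0.2333]
ee_rot: [[-0.897, -0.441, -0.015], [-0.441, 0.897, -0.009], [0.018, -0.002, -1.0]]
wrist_force: [0.8, -0.2, -0.3]
gripper_width: 0.004
```

```bash
python3 meas.py 6; python3 - <<'E'
from h import *
c=capture('top');save('top6f.png',c['pixels'])
D=c['depth'];K=np.array(c['mtx']);v,u=np.mgrid[130:290,130:270];uv=np.stack([u.ravel(),v.ravel()],1).astype(float)
n2=cv2.undistortPoints(uv[:,None],K,np.array(c['distortion']))[:,0];d=D[v.ravel(),u.ravel()]
W=(np.c_[n2*d[:,None],d]-np.array(c['t']))@np.array(c['R'])
dark=c['pixels'][v.ravel(),u.ravel()].max(1)<70
m=dark&(W[:,2]>.11)&(W[:,2]<.14)&(W[:,0]<.565)
P=W[m];print(m.sum(),P.mean(0));q=P[:,:2]-P[:,:2].mean(0);U,S,V=np.linalg.svd(q,full_matrices=False)
print(np.ptp(q@V[0]),np.ptp(q@V[1]),np.degrees(np.arctan2(V[0,1],V[0,0])))
E
```

```text
7.1 [ 0.3924 -0.174   0.2333] [ 0.8 -0.2 -0.3]
scene pin 3 [np.float64(406.0), np.float64(337.0)] [0.6138 0.1637 0.128 ]
top pin 4 [np.float64(191.9669260700389), np.float64(165.53501945525292)] [0.6106 0.1631 0.128 ]
570 [0.47777756 0.15418982 0.12469178]
0.10857925725162615 0.02620113848207153 -175.52862897553936
```

View pics/top6f.png

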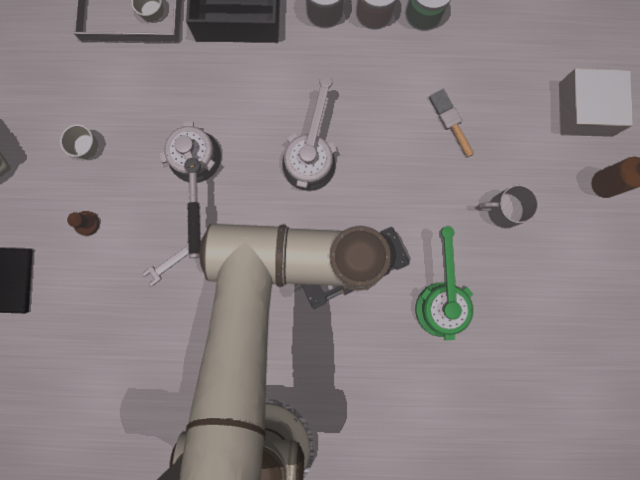

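View pics/top6.png

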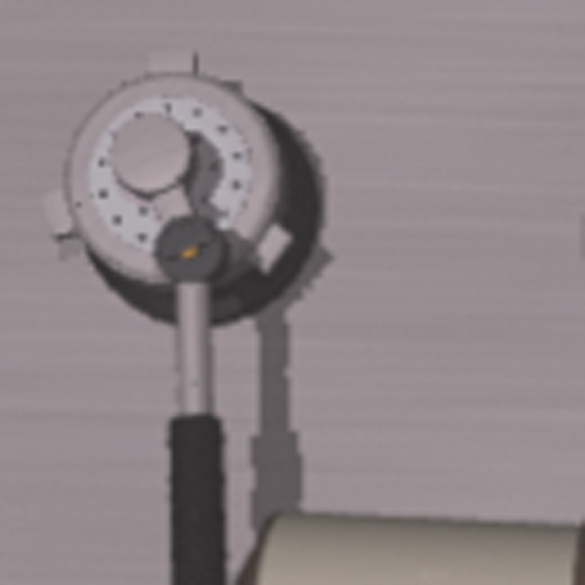

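```bash
python3 - <<'E'
from h import *
c=capture('top');c2=capture('scene')
def pin(img,x0,y0,w,h):
    hsv=cv2.cvtColor(img,cv2.COLOR_RGB2HSV).astype(float)
    # weighted colourfulness centroid
    r=img[y0:y0+h,x0:x0+w].astype(float);k=np.clip(r[...,0]-r[...,2]-25,0,None)
    v,u=np.mgrid[y0:y0+h,x0:x0+w];return [(u*k).sum()/k.sum(),(v*k).sum()/k.sum()]
B=np.array([.655,.180])
def disc(img,x,y):  # dark pivot disc centroid
    r=img[y-12:y+13,x-12:x+13].max(2).astype(float);return r
ld=lambda n:cv2.cvtColor(cv2.imread('pics/'+n),cv2.COLOR_BGR2RGB)
a=ld('top0.png');b=c['pixels']
pa=pin(a,187,153,22,22);pb=pin(b,180,154,22,22);A=ray(c,[pa],.128)[0][:2];Bn=ray(c,[pb],.128)[0][:2]
print(pa,pb,A,Bn,'chord',np.linalg.norm(A-Bn),'turn deg',2*np.degrees(np.arcsin(np.linalg.norm(A-Bn)/.1)))
a=ld('scene0.png');b=c2['pixels']
pa=pin(a,385,328,30,22);pb=pin(b,391,326,30,22);A=ray(c2,[pa],.128)[0][:2];Bn=ray(c2,[pb],.128)[0][:2]
print(pa,pb,A,Bn,'turn deg',2*np.degrees(np.arcsin(np.linalg.norm(A-Bn)/.1)))
save('fs.png',cv2.resize(c2['pixels'][240:420,350:450],None,fx=3.3,fy=3.3,interpolation=cv2.INTER_CUBIC))
# plain
for n,x,i0 in [('plain top',(270,70,80,130),ld('top0.png'))]:
    X,Y,w,h=x;print(np.abs(i0[Y:Y+h,X:X+w].astype(int)-c['pixels'][Y:Y+h,X:X+w]).mean())
E
```

```text
[np.float64(196.45023696682463), np.float64(163.2037914691943)] [np.float64(191.7071129707113), np.float64(165.66108786610877)] [0.61588596 0.15375669] [0.61034636 0.1636722 ] chord 0.011358012424627377 turn deg 13.043471132500972
[np.float64(400.30645161290323), np.float64(337.08870967741933)] [np.float64(406.2464788732394), np.float64(337.00704225352115)] [0.61930513 0.15456198] [0.61360229 0.16409743] turn deg 12.758238069372634
3.789455128205128
```

View pics/fs.png

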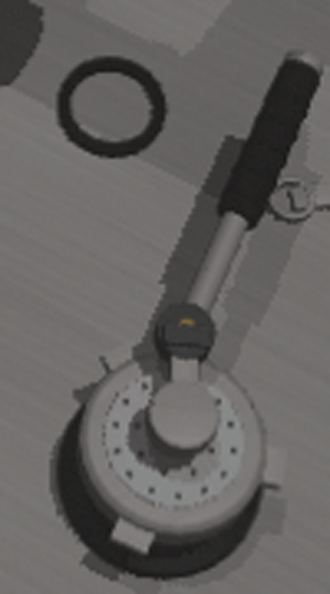

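```bash
python3 -c "
from station import *
print(finish_job())"
```

```text
the job is handed in; nothing more can be done
None
```

The click wrench's bolt is on its stop and the handle is bent about 19° (0.33 rad) at the pivot. I handed the job in with the arm well clear, at about 7–8 s on the clock.

I pushed the grip clockwise with the closed fingers:
- **Bolt:** it turned about 13° at roughly 3 N before it stopped. The side force then rose to 10–11 N, and the brass pin stood still in both cameras while the handle bent.
- **Bend:** after I let go, the handle had turned about 32° in all and the head about 13°, which gives the 19°. I trust that to about 2°.
- **Pin reading:** after release, the pin read about 1.5 mm back in the top camera, but unchanged in the scene camera. I took this as the load coming off the stop, plus pixel noise.
- **Plain and green wrenches:** both look unmoved by eye. A pixel comparison around the plain wrench showed a small difference (mean 3.8), which I put down to shadows and did not follow up.

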